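# Hitch a slide stage to its ball mount

## Robot

A 6-joint arm with a two-finger parallel gripper is mounted at the origin on a cart in front of the work surface, level with it; the furniture and walls round the work are solid. World frame = base frame: x ahead of the robot, y to its left, z up, the work surface at z = 0. Lengths are in m, angles in rad, forces in N, time in s.
With the tool pointing down it reaches from about 0.375 to 0.9 m from the base axis. Payload 3.1 kg.
Tool frame: the origin (TCP) lies at the centre of the arm's flange, where the gripper is bolted on; the fingertips stand 173 mm ahead of it and the grasp point (between the pads) lies 155 mm ahead of it (tip_extent is the distance from the TCP to the fingertips, in m); z points along the fingers, y is the direction in which the jaws open and shut (so a half turn about z gives the same grasp; the last joint's range is limited). The gripper opens to 85 mm and grips with 20 to 120 N. Pads are 22 mm wide; open, the fingers measure 114 mm over their backs; the gripper's body (76 mm by 85 mm) begins 54 mm behind the grasp point. The pads swing forward as they close: fully open they stand 13 mm farther back than shut.
Start: joints at [-1.315, 0.527, 1.433, -0, 1.181, -0.178], TCP at [0.263, -0.567, 0.405] pointing down, gripper open.
Joint ranges: [-3.08, 3.08], [-0.75, 2.2], [0.22, 2.44], [-1.43, 4.57], [0, 2.65], [-2.85, 2.85]. Speed limits (rad/s): [2.79, 2.79, 3.14, 3.14, 3.14, 3.14].

## Interface

Orientations are given as a unit quaternion [x, y, z, w].
In Python, from station import sense, snapshot, sign_off, tip_extent gives the robot as it stands. The module is installed in compiled form; this text tells all that it offers.
- The arm moves only by the tool servo_tool, never from a script. Its argument "rows" is a list of rows, each a list of 3 entries, a list of its own where there are three numbers: the shift along the tool's x, y, z in mm, then the turn about the tool's z in degrees, then the opening, from -1 (shut) to 1 (fully open), so that 0 is half open. A call has 1 to 8 rows; each row is the pose to reach, as a shift and turn from the pose measured when the call began, along the tool's axes at that moment; what a row does not reach only later rows make up. A row lasts 1/10 s, in which the tool goes at most 50 mm and 8.59 degrees, less where a joint would pass 70% of its speed; a pose out of reach is approached as far as the arm can. A call with a gripper value outside its range is refused whole. The fingers move at their own pace and stop on an object; "force" is the grip in N (left out, the last holds). Time passes only in rows, so rows that repeat a pose let the fingers close. It gives the time, the measured TCP pose, the force and the opening at its end, in the units of the state.
- sense(): the state, without advancing time (a new reading comes with each control period).
- snapshot(name): name is "scene" or "top" or "wrist"; returns a dict with "image" (480x640x3 uint8, blue, green, red), "z_map" (480x640 float32, m along the optical axis (not along the pixel's ray), 0 where there is no reading), "vertical_fov" (degrees; the focal length in pixels is half the picture's height over the tangent of half this angle, whatever the lens; pixels are square), "cx", "cy" (the principal point, pixels), "cam_to_world" (4x4, takes a point from camera to world coordinates). Camera axes: x right, y down, z forward; pixel columns grow to the right and rows downward; lengths in m; the calibration is good to about 2 mm. A picture is of the moment at which its call begins.
- sign_off(): hands the job in, once; it reports no verdict.
The state is a dict: "t": time; "q": joint angles; "qd": joint speeds; "tau": joint torques, N m; "tcp_pos": TCP position; "tool_rot": TCP orientation; "force": force on the tool from outside, world axes, zero at the start; "ft_torque": the same for the moment, N m; "finger_gap": opening from 0.0 (shut) to 1.0 (fully open).
Only numpy, scipy, OpenCV 4.12 (cv2) and the standard library are available. Lean on these libraries where they do the work, as an engineer would, in place of code of your own. Each camera call takes 0.05 s, during which the arm holds its last target. There are 200 camera calls.

## Task

Put the blue coupler with the slide stage onto the ball mount: swing its red handle right up, lift the coupler by the aluminium tongue and lower it gently, level, until its socket sits fully down on the steel ball and its tongue in the saddle. Then swing the handle all the way down again to lock it and let go. Do not press the coupler hard onto the mount and do not let go before it rests there, and leave the bottle, the timer and the small box where they are.

Things in the scene. Friction and masses are not known exactly. Their poses are not given: they have to be found in the camera images.
- stand: Ball mount, fixed. Origin on the bench under the ball's centre, z up, x to the saddle. Base x -45 to 145, 110 wide; white carriage plate x -39 to 131, 60 wide, on a column clamped at a new height each time, NOT IN THE READINGS: ball centre 100 to 170 mm above the bench, so look or feel for it. Steel ball 40 mm across, on a 16 mm neck, centre 40 mm above the plate. The column does not yield.
- saddle_foot (a point): Point on the bench under the middle of the saddle, stand axes, 118 mm along x from the ball's axis. Saddle: upright block x 112 to 124 mm on the carriage plate; its bed is 36 mm above the plate, 4 mm below the ball's centre. Two cheeks 12 mm high, 42 mm apart, flared at the top, keep the tongue straight.
- coupler: Loose coupler, 199 mm long, 0.65 to 0.9 kg. Origin on its underside below the socket, z up, x along the tongue. Blue hollow housing x -31 to 31, 62 wide, 58 high, open below; side plates to x 66, 50 high; aluminium tongue x 66 to 126, 36 wide, z 28 to 48; white slide stage x 124 to 168, 84 wide, z 30 to 40. Centre of mass near x 45 with the handle. Starts standing on the bench.
- coupler_grip (a point): Where to hold the coupler: centre of the aluminium tongue bar, 36 mm wide along y, at x 88, z 38 mm of the coupler; axes as the coupler's. With the handle right up, the space above it is free.
- socket (a point): Point of the coupler (x 0, z 32 mm) where the ball's centre comes when seated: ball top against the socket's ceiling, tongue's underside on the saddle's bed, coupler x along stand x. Axes as the coupler's. The socket is a square well 44 mm wide, its mouth flared to about 52 mm.
- pivot (a point): Middle of the handle's pivot pin (axis along the coupler's y), at x 38, z 50 mm of the coupler. Axes as the coupler's.
- knob (a point): Centre of the red cross-grip at the handle's end: a round-ended bar 30 mm long along the coupler's y, 16 mm thick. Pinched by its two domed ends it can turn between the fingers. It runs on a circle of 83 mm radius round the pivot; handle down, it is 78 mm along the coupler's x from the pivot and 28 mm above it.
- handle (a joint): Handle angle, rad: 0 right down (locked), 1.35 right up; from over the tongue it rises towards the socket. Stays where left (friction: about 2 N at the grip; pull hard and the coupler tips). Below the pivot a jaw moves with it: above 0.3 rad it leaves the socket free; at 0 it is under the ball, possible only if the coupler is seated to about 1.5 mm, else the jaw strikes the ball and the handle stops short.
- dye_bottle: Bystander: small white bottle with blue cap, 36 x 36 x 85 mm; origin at the centre of its underside.
- bench_timer: Bystander: white bench timer, 63 x 66 x 30 mm; origin at the centre of its underside.
- coverglass_box: Bystander: small white and green box, 50 x 50 x 20 mm; origin at the centre of its underside.

How it is judged:
On the way, in this order (a step that is already met when the one before it is completed fails the run):
1. the handle is swung up (at least 1.0 rad) (value of joint handle above 1 rad), for 0.2 s.
2. the coupler sits on the ball and in the saddle, level, with its handle still up (x of socket in the frame of stand between -0.005 and 0.005 m and y of socket in the frame of stand between -0.005 and 0.005 m and x of coupler_grip in the frame of stand above 0.07 m and angle between the x axis of socket and the x axis of stand, either way round below 0.08 rad and angle between socket's own z axis and vertical below 0.06 rad and contact force between coupler and stand above 1 N and value of joint handle above 0.6 rad), for 0.2 s.
At the end, for the whole second after the job is handed in: The handle is right down (below 0.08 rad) with the ball captured: the socket is within 5 mm of the ball's axis each way, the coupler is level (within 0.06 rad), its tongue lies along the stand's x (within 0.08 rad) in the saddle, and it is at rest (value of joint handle below 0.08 rad and x of socket in the frame of stand between -0.005 and 0.005 m and y of socket in the frame of stand between -0.005 and 0.005 m and height (world z) of socket between 0.095 and 0.175 m and x of coupler_grip in the frame of stand above 0.07 m and angle between the x axis of socket and the x axis of stand, either way round below 0.08 rad and angle between socket's own z axis and vertical below 0.06 rad and linear speed of coupler below 0.02 m/s); the robot touches nothing.
It fails at once if the coupler is dropped (faster than 0.25 m/s while the fingers do not hold it) (linear speed of coupler above 0.25 m/s and contact force between the fingers and coupler below 0.2 N).
It fails at once if the coupler is pressed onto the mount with over 65 N before the handle is swung down (contact force between coupler and stand above 65 N and value of joint handle above 0.6 rad).
It fails at once if the bottle, the timer or the small box is moved by more than 25 mm (distance of any of dye_bottle, bench_timer, coverglass_box from where it was at the start of the episode above 0.025 m).
It also fails if it takes over 72 s, if anything falls off the work surface, if the arm or the gripper's body presses on something with over 40 N, if the wrist force passes 120 N, or if a joint passes its speed limit or range.

## Working session

There is one attempt and no reset: what is moved stays moved. The work goes in short steps, Python scripts to look and compute and a tool call to move; the robot and the scene stay as the last step left them, time stands still between calls to the robot, and variables do not carry over. Pictures are saved under pics/ and viewed, about 8 in all and at most 12, crops included, and the job is handed in when it is done.

Besides the shell and the picture viewer there is one more tool, called after "Request:" as name(argument=value, ...), one argument or row to a line, values as JSON. servo_tool: Moves the arm, as the interface text tells. Its arguments: {"type":"object","properties":{"rows":{"type":"array"},"force":{"type":"number"}},"required":["rows"]}

```bash
mkdir -p pics
cat > h.py <<'E'
import numpy as np, cv2
from station import sense, snapshot, sign_off, tip_extent
from scipy.spatial.transform import Rotation as R
def snap(n):
    s=snapshot(n); return s
def pts(s):
    h,w=s["z_map"].shape; f=h/2/np.tan(np.radians(s["vertical_fov"])/2)
    v,u=np.mgrid[:h,:w]; z=s["z_map"]
    P=np.stack([(u-s["cx"])/f*z,(v-s["cy"])/f*z,z],-1)
    M=np.array(s["cam_to_world"]); W=P@M[:3,:3].T+M[:3,3]
    W[z==0]=np.nan; return W
def save(n,s,W=None): 
    cv2.imwrite(f"pics/{n}.png",s["image"]); np.savez(f"pics/{n}.npz",W=pts(s),im=s["image"])
E
python3 - <<'E'
from h import *
a=snap("scene");b=snap("top");save("s1",a);save("t1",b)
cv2.imwrite("pics/both.png",cv2.resize(np.vstack([a["image"],b["image"]]),(450,675))[:600] if 0 else np.hstack([cv2.resize(a["image"],(400,300)),cv2.resize(b["image"],(400,300))]))
st=sense();print(st,tip_extent if not callable(tip_extent) else tip_extent())
for s in(a,b):print(np.round(s["cam_to_world"],3).tolist(),s["vertical_fov"])
E
```

```text
{'t': 0.1, 'q': array([-1.31453620e+00,  5.28440894e-01,  1.43380971e+00, -1.71313604e-06,
        1.18140338e+00, -1.78513587e-01]), 'qd': array([-0.00151381, -0.00414635, -0.00261222,  0.00073367, -0.00096827,
        0.00244477]), 'tau': array([-3.85066651e-04, -4.43304527e+01, -1.78586680e+01, -2.45695792e-04,
        3.86085041e-03, -4.28562188e-06]), 'tcp_pos': array([ 0.26319118, -0.56653587,  0.40377822]), 'tool_rot': array([ 9.76463793e-01,  2.15678925e-01, -4.08466846e-05, -1.02985417e-03]), 'force': array([ 0.46004588, -0.86782274,  0.02152599]), 'ft_torque': array([-0.01190448, -0.00540867,  0.00381242]), 'finger_gap': 0.9994607561062361} 0.1734
[[0.712, -0.323, 0.624, -0.075], [-0.702, -0.357, 0.616, -0.61], [0.024, -0.876, -0.481, 0.552], [0.0, 0.0, 0.0, 1.0]] 49.1899509103631
[[0.011, -0.983, 0.182, 0.309], [-1.0, -0.011, -0.001, -0.007], [0.003, -0.182, -0.983, 1.295], [0.0, 0.0, 0.0, 1.0]] 46.41098250299086
```

View pics/t1.png

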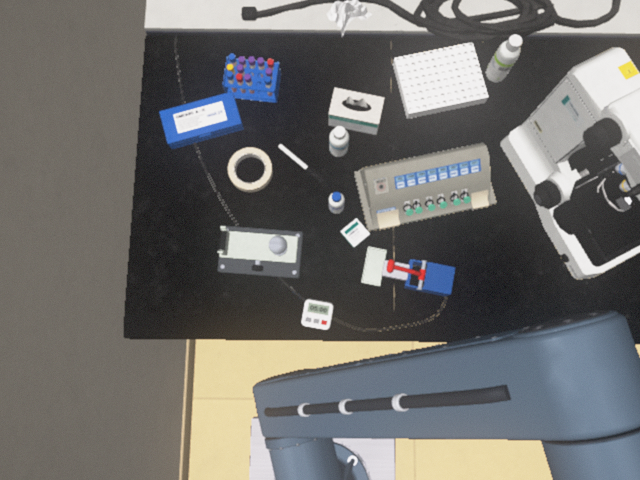

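View pics/s1.png

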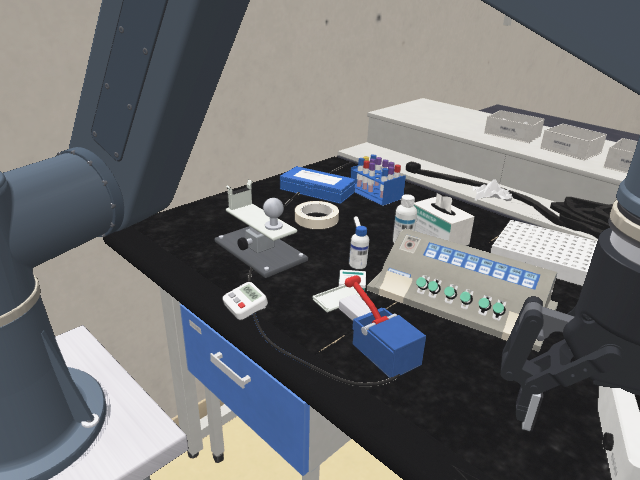

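The top view shows the coupler (blue housing near 430,277, knob at 393,267, stage at 374,266) with its tongue towards +y. It also shows the stand with its ball at (278,244) and its saddle at (222,245). The timer is at (318,315), the box at (355,232) and the bottle at (336,203).

Run:
```python
from h import *
def fit(n,box,lo,hi,hsv):
    d=np.load(f"pics/{n}.npz");W=d["W"];H=cv2.cvtColor(d["im"],cv2.COLOR_BGR2HSV)
    m=cv2.inRange(H,hsv[0],hsv[1])>0
    x0,y0,x1,y1=box;b=np.zeros_like(m);b[y0:y1,x0:x1]=1
    m=m&b&(W[...,2]>lo)&(W[...,2]<hi);return W[m]
def rep(n,p):
    r=cv2.minAreaRect((p[:,:2]*1000).astype(np.float32))
    print(n,len(p),"med",np.round(np.median(p,0),4),"z",np.round(np.percentile(p[:,2],[5,50,95]),3),"rect",np.round(r[0],1),np.round(r[1],1),round(r[2],1))
blue=((100,120,40),(130,255,255));red=((0,150,60),(8,255,255));anyc=((0,0,0),(180,255,255));wh=((0,0,110),(180,90,255))
B={"t1":dict(hs=(395,250,465,300),kn=(384,255,400,278),st=(355,240,388,295),ball=(262,228,292,262),plate=(215,225,305,262)),
   "s1":dict(hs=(340,300,440,385),kn=(340,270,362,292),st=(310,280,365,320),ball=(258,192,290,220),plate=(222,175,305,240))}
for n in B:
    b=B[n]
    rep(n+" bluetop",fit(n,b["hs"],.052,.065,blue))
    rep(n+" knob",fit(n,b["kn"],.04,.12,red))
    rep(n+" stage",fit(n,b["st"],.033,.046,wh))
    p=fit(n,b["ball"],.09,.2,anyc)
    zt=np.percentile(p[:,2],98);print("ballz",np.percentile(p[:,2],[2,50,98,100]))
    from scipy.optimize import least_squares
    q=p[p[:,2]>zt-.02]
    s=least_squares(lambda c:np.linalg.norm(q-c,axis=1)-.02,np.r_[np.median(q[:,:2],0),zt-.02],loss="soft_l1",f_scale=.001)
    print(n,"ball",np.round(s.x,4),len(q))
    zc=s.x[2]
    rep(n+" plate",fit(n,b["plate"],zc-.046,zc-.034,wh))
    rep(n+" saddle",fit(n,b["plate"],zc-.012,zc+.014,wh))
d=np.load("pics/t1.npz")
for nm,uv in dict(box=(355,232),timer=(318,315),bottle=(336,196)).items():print(nm,np.round(d["W"][uv[1],uv[0]],3))
```

```text
t1 bluetop 785 med [ 0.4591 -0.2556  0.0584] z [0.054 0.058 0.062] rect [ 462.6 -238.3] [99.1 62.7] 79.2
t1 knob 80 med [ 0.4797 -0.1454  0.0908] z [0.085 0.091 0.095] rect [ 478.1 -147.9] [27.6 22.9] 47.3
t1 stage 636 med [ 0.485  -0.1133  0.0367] z [0.033 0.037 0.042] rect [ 485.8 -117.8] [53.1 85. ] 79.2
ballz [0.1209973  0.134039   0.14154249 0.14303212]
t1 ball [0.5188 0.0986 0.1202] 267
t1 plate 1554 med [0.5185 0.1486 0.0803] z [0.076 0.08  0.084] rect [521.7 143.3] [168.1  60.7] 86.1
t1 saddle 193 med [0.5128 0.1047 0.1295] z [0.118 0.129 0.134] rect [522.7 150.3] [143.7  57.9] 86.1
s1 bluetop 1158 med [ 0.4562 -0.2602  0.0569] z [0.054 0.057 0.058] rect [ 458.8 -257. ] [63.2 64.3] 79.3
s1 knob 170 med [ 0.475  -0.1506  0.086 ] z [0.08  0.086 0.092] rect [ 473.2 -153. ] [27.5 24.9] 52.4
s1 stage 692 med [ 0.4687 -0.1125  0.035 ] z [0.033 0.035 0.045] rect [ 478.7 -137.9] [98.3 80.4] 77.8
ballz [0.09777642 0.1247148  0.13812291 0.13927772]
s1 ball [0.5195 0.099  0.1184] 248
s1 plate 1082 med [0.513  0.1341 0.0786] z [0.075 0.079 0.083] rect [521.4 144.3] [172.7  61.4] 85.7
s1 saddle 367 med [0.5096 0.0962 0.1207] z [0.108 0.121 0.131] rect [520.8 149.6] [146.7  56. ] 85.0
box [ 0.569 -0.071  0.021]
timer [0.377 0.013 0.02 ]
bottle [ 0.638 -0.025  0.084]
```

Request:
servo_tool(
  rows=[
    [[45, -35, 0], -7, 1],
    [[90, -70, 0], -14, 1],
    [[135, -105, 0], -21, 1],
    [[180, -140, 0], -28, 1],
    [[225, -175, 0], -35, 1],
    [[270, -210, 0], -42, 1],
    [[315, -245, 0], -48, 1],
    [[345, -275, 0], -54.3, 1],
  ],
  force=25,
)

```text
t: 0.9
tcp_pos: [0.4441, -0.208, 0.4043]
tool_rot: [0.769, 0.639, 0.0, -0.001]
force: [0.5, -0.1, 0.5]
finger_gap: 1.001
```

Request:
servo_tool(
  rows=[
    [[0, 0, 0], 0, 1],
    [[0, 0, 0], 0, 1],
  ],
)

```text
t: 1.1
tcp_pos: [0.4444, -0.2066, 0.4041]
tool_rot: [0.768, 0.64, 0.0, -0.001]
force: [0.4, -0.3, 0.1]
finger_gap: 0.997
```

```bash
cat >> h.py <<'E'
def tool():
    s=sense();M=R.from_quat(s["tool_rot"]).as_matrix();return s,M
def go(target,yaw):
    s,M=tool();d=np.array(target)-s["tcp_pos"];cur=np.degrees(np.arctan2(M[1,0],M[0,0]))
    print("tcp",np.round(s["tcp_pos"],4),"yaw",round(cur,2),"shift tool mm",np.round(M.T@d*1000,1),"turn",round(-(yaw-cur),2),"F",np.round(s["force"],1),"gap",round(s["finger_gap"],3),"t",s["t"])
E
python3 - <<'E'
from h import *
s=snap("wrist");save("w1",s);print(np.round(s["cam_to_world"],3).tolist(),s["vertical_fov"])
go([.478,-.147,.40],79.2)
E
```

```text
[[0.984, -0.172, -0.053, 0.458], [-0.18, -0.942, -0.284, -0.133], [-0.001, 0.289, -0.957, 0.374], [0.0, 0.0, 0.0, 1.0]] 61.13162679078798
tcp [ 0.4442 -0.2079  0.4042] yaw 79.48 shift tool mm [66.1 22.1  4.3] turn 0.28 F [ 0.2 -1.2 -0.5] gap 1.003 t 1.15
```

View pics/w1.png

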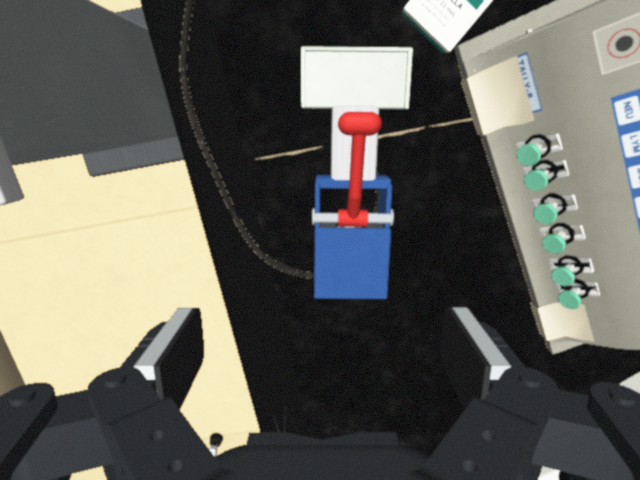

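The wrist view shows the knob at (360,123), the pivot pin at (353,217), the housing top from (314,228) to (388,298), and the stage from (302,47) to (411,108).

Run:
```python
from h import *
d=np.load("pics/w1.npz");W=d["W"];H=cv2.cvtColor(d["im"],cv2.COLOR_BGR2HSV)
def rep(n,m,x0,y0,x1,y1,lo,hi):
    b=np.zeros(m.shape,bool);b[y0:y1,x0:x1]=1;p=W[b&m&(W[...,2]>lo)&(W[...,2]<hi)]
    r=cv2.minAreaRect((p[:,:2]*1000).astype(np.float32));print(n,len(p),"zmed/max",np.round([np.median(p[:,2]),np.percentile(p[:,2],98)],4),np.round(r[0],1),np.round(r[1],1),round(r[2],1))
red=(cv2.inRange(H,(0,150,60),(8,255,255))>0);blue=cv2.inRange(H,(100,120,40),(130,255,255))>0;w=cv2.inRange(H,(0,0,110),(180,90,255))>0
rep("knob",red,335,105,390,137,.06,.12);rep("blue",blue,305,226,395,305,.052,.064)
rep("stage",w,295,40,415,112,.034,.046);rep("tongue",w,330,115,380,180,.043,.053)
rep("pin",w,305,205,400,230,.04,.07)
```

```text
knob 824 zmed/max [0.0919 0.0942] [ 481.2 -143.9] [15.2 28.1] 79.6
blue 5207 zmed/max [0.0586 0.06  ] [ 459.7 -253.8] [62.5 61.8] 79.2
stage 6462 zmed/max [0.0359 0.0409] [ 487.3 -111.4] [45.8 83.8] 78.7
tongue 1556 zmed/max [0.0485 0.0501] [ 477.4 -161.9] [49.4 35.9] 79.9
pin 555 zmed/max [0.0538 0.0558] [ 466.7 -216.8] [14.  65.4] 79.0
```

Request:
servo_tool(
  rows=[
    [[35, 12, 20], 0, 1],
    [[70, 25, 45], 0, 0.5],
    [[70, 25, 90], 0, 0.4],
    [[70, 25, 130], 0.3, 0.3],
    [[70, 25, 155], 0.3, 0.3],
    [[70, 25, 166], 0.3, 0.3],
    [[70, 25, 166], 0.3, 0.3],
    [[70, 25, 166], 0.3, 0.3],
  ],
)

```text
t: 1.95
tcp_pos: [0.4818, -0.1446, 0.2389]
tool_rot: [0.771, 0.637, 0.0, 0.0]
force: [-0.5, -0.0, -0.1]
finger_gap: 0.65
```

Run:
```python
from h import *
s=snap("wrist");save("w2",s)
go([.4812,-.1439,.238],79.2)
```

```text
tcp [ 0.4819 -0.1444  0.2394] yaw 79.11 shift tool mm [ 0.4 -0.8  1.4] turn -0.09 F [-0.3  0.   0.9] gap 0.651 t 2.0
```

View pics/w2.png

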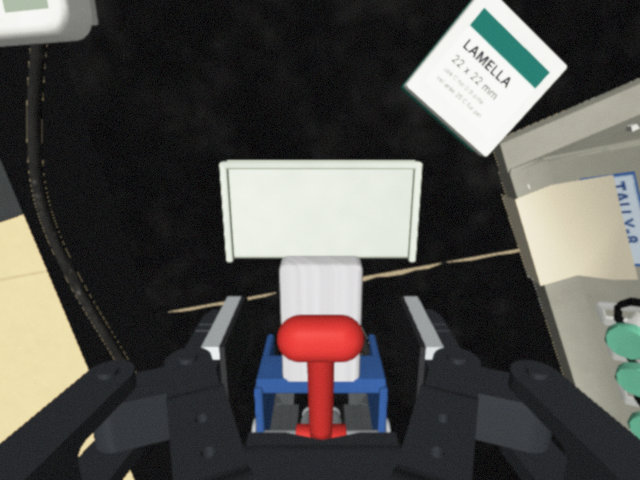

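The knob at (320,338) is centred between the fingertips, which are at (222,328) and (422,328). I'm closing on it.

Request:
servo_tool(
  rows=[
    [[0, 0, 0], 0, -0.3],
    [[0, 0, 0], 0, -0.6],
    [[0, 0, 0], 0, -0.6],
    [[0, 0, 0], 0, -0.6],
    [[0, 0, 0], 0, -0.6],
  ],
  force=25,
)

```text
t: 2.5
tcp_pos: [0.4822, -0.1444, 0.2398]
tool_rot: [0.771, 0.637, 0.001, 0.001]
force: [1.2, 1.1, 2.0]
finger_gap: 0.325
```

Run:
```python
from h import *
go([.4812,-.1439,.238],79.2)
s=sense();t0=s["tcp_pos"]
p0=np.radians(26)
for a in range(26,100,6):
    a=np.radians(a);print(round(np.degrees(a)),round(83*(np.cos(a)-np.cos(p0)),1),round(-83*(np.sin(a)-np.sin(p0)),1))
```

```text
tcp [ 0.4822 -0.1444  0.2398] yaw 79.11 shift tool mm [ 0.3 -1.1  1.8] turn -0.09 F [1.2 1.1 2. ] gap 0.325 t 2.5
26 0.0 -0.0
32 -4.2 -7.6
38 -9.2 -14.7
44 -14.9 -21.3
50 -21.2 -27.2
56 -28.2 -32.4
62 -35.6 -36.9
68 -43.5 -40.6
74 -51.7 -43.4
80 -60.2 -45.4
86 -68.8 -46.4
92 -77.5 -46.6
98 -86.2 -45.8
```

Request:
servo_tool(
  rows=[
    [[-2, 0, -4], 0, -0.6],
    [[-4, 0, -7.5], 0, -0.6],
    [[-6.5, 0, -11], 0, -0.6],
    [[-9, 0, -14.7], 0, -0.6],
    [[-12, 0, -18], 0, -0.6],
    [[-15, 0, -21.3], 0, -0.6],
    [[-18, 0, -24.3], 0, -0.6],
    [[-21, 0, -27.2], 0, -0.6],
  ],
)

```text
t: 3.3
tcp_pos: [0.4778, -0.1652, 0.2672]
tool_rot: [0.771, 0.637, 0.001, 0.001]
force: [-0.1, 1.7, -1.3]
finger_gap: 0.328
```

Run:
```python
from h import *
go([.4822,-.1444,.2398],79.2)
s=snap("wrist");save("w3",s)
```

```text
tcp [ 0.4778 -0.1652  0.2672] yaw 79.11 shift tool mm [21.3  0.3 27.4] turn -0.09 F [-0.1  1.7 -1.3] gap 0.328 t 3.3
```

View pics/w3.png

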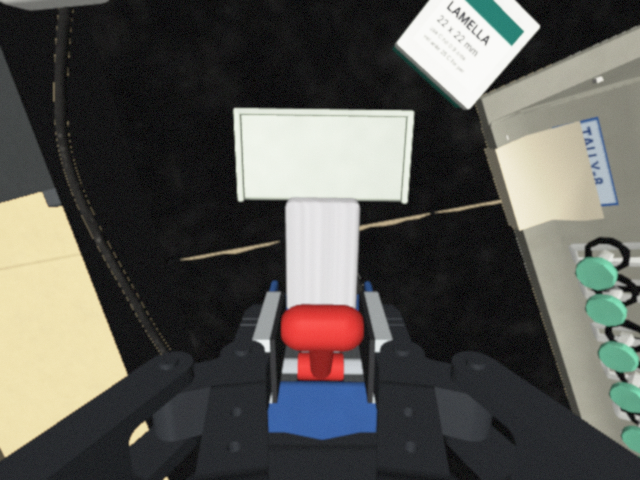

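The knob stays pinched between the fingers and the handle is at about mid-swing. I'm continuing the arc.

Request:
servo_tool(
  rows=[
    [[-3.5, 0, -2.7], 0, -0.6],
    [[-7, 0, -5.2], 0, -0.6],
    [[-10.5, 0, -7.6], 0, -0.6],
    [[-14.4, 0, -9.7], 0, -0.6],
    [[-18.2, 0, -11.6], 0, -0.6],
    [[-22.3, 0, -13.4], 0, -0.6],
    [[-26.3, 0, -14.9], 0, -0.6],
    [[-30.5, 0, -16.2], 0, -0.6],
  ],
)

```text
t: 4.15
tcp_pos: [0.4718, -0.1957, 0.2839]
tool_rot: [0.771, 0.637, 0.001, 0.001]
force: [-0.2, 2.5, -0.2]
finger_gap: 0.328
```

Request:
servo_tool(
  rows=[
    [[-4.2, 0, -1.1], 0, -0.6],
    [[-8.5, 0, -2], 0, -0.6],
    [[-12.8, 0, -2.6], 0, -0.6],
    [[-17.1, 0, -3], 0, -0.6],
    [[-21.5, 0, -3.2], 0, -0.6],
    [[-25.8, 0, -3.2], 0, -0.6],
    [[-30, 0, -3], 0, -0.6],
    [[-32.3, 0, -2.7], 0, -0.6],
  ],
)

```text
t: 4.95
tcp_pos: [0.4662, -0.2287, 0.2867]
tool_rot: [0.771, 0.637, 0.001, 0.002]
force: [0.0, 0.2, 0.3]
finger_gap: 0.198
```

Request:
servo_tool(
  rows=[
    [[0, 0, 0], 0, -0.6],
    [[0, 0, 0], 0, -0.6],
  ],
)

```text
t: 5.15
tcp_pos: [0.4666, -0.2292, 0.2867]
tool_rot: [0.771, 0.636, 0.001, 0.003]
force: [0.2, 0.5, -0.1]
finger_gap: 0.199
```

Run:
```python
from h import *
go([.4822,-.1444,.2398],79.2)
s=snap("scene");save("s2",s);cv2.imwrite("pics/s2c.png",cv2.resize(s["image"][200:420,220:500],None,fx=2.5,fy=2.5))
```

```text
tcp [ 0.4666 -0.2292  0.2867] yaw 79.06 shift tool mm [86.4 -1.  46.7] turn -0.14 F [ 0.2  0.5 -0.1] gap 0.199 t 5.15
```

View pics/s2c.png

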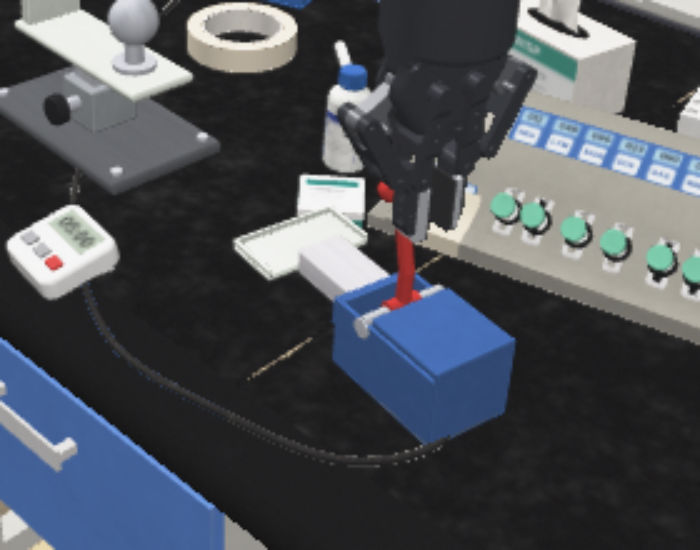

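The knob slipped out of the pinch on the +x side and now sits at crop (387,190). The handle is nearly up, so I'll push it the rest of the way with shut fingers from the tongue side.

Request:
servo_tool(
  rows=[
    [[0, 0, 0], 0, 0.3],
    [[0, 0, 0], 0, 0.3],
    [[0, 0, -35], 0, 0.3],
    [[0, 0, -65], 0, 0.3],
    [[40, 0, -65], 0, -1],
    [[75, 0, -65], 0, -1],
    [[75, 0, -65], 0, -1],
    [[75, 0, -65], 0, -1],
  ],
)

```text
t: 6.0
tcp_pos: [0.4804, -0.1544, 0.3516]
tool_rot: [0.771, 0.637, 0.001, 0.003]
force: [0.6, -1.0, -0.5]
finger_gap: 0.0
```

Run:
```python
from h import *
s=snap("wrist");save("w4",s);d=pts(s);H=cv2.cvtColor(s["image"],cv2.COLOR_BGR2HSV)
m=(cv2.inRange(H,(0,150,60),(8,255,255))>0)&(d[...,2]>.1);p=d[m]
if len(p):print(len(p),np.median(p,0),p.min(0),p.max(0))
t=snap("top");save("t2",t);d=pts(t);H=cv2.cvtColor(t["image"],cv2.COLOR_BGR2HSV)
m=(cv2.inRange(H,(0,150,60),(8,255,255))>0)&(d[...,2]>.11);p=d[m][:]
p=p[(abs(p[:,0]-.47)<.08)&(abs(p[:,1]+.2)<.1)];print(len(p),np.median(p,0) if len(p) else 0)
go([.4666,-.2292,.2907],79.2)
```

```text
9 [ 0.47150787 -0.20592486  0.14312023]
tcp [ 0.4805 -0.1557  0.3516] yaw 79.06 shift tool mm [-74.7  -0.1  61.1] turn -0.14 F [-0.8 -0.3  0.5] gap 0.002 t 6.1
```

View pics/w4.png

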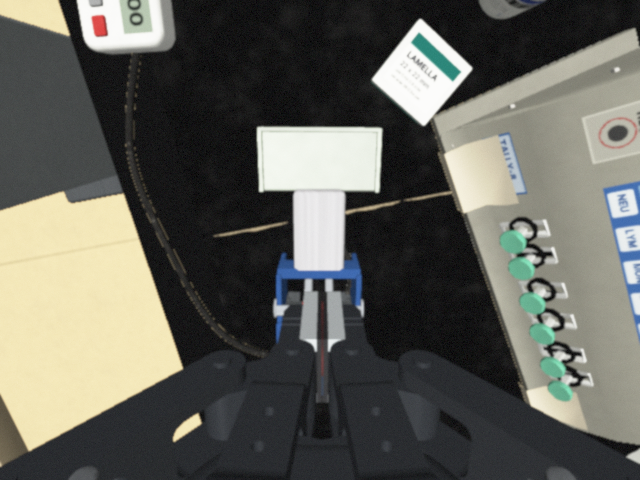

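The fingers hide the handle in this picture. Depth puts the knob's front edge near coupler x 49 mm, so it is almost up. I'm lowering and pushing the last bit gently.

Request:
servo_tool(
  rows=[
    [[0, 0, 30], 0, -1],
    [[0, 0, 57], 0, -1],
    [[-15, 0, 57], 0, -1],
    [[-30, 0, 57], 0, -1],
    [[-38, 0, 57], 0, -1],
    [[-42, 0, 57], 0, -1],
    [[-46, 0, 57], 0, -1],
  ],
)

```text
t: 6.8
tcp_pos: [0.4722, -0.2019, 0.2958]
tool_rot: [0.772, 0.636, 0.001, 0.004]
force: [1.6, 1.0, 1.4]
finger_gap: -0.003
```

Request:
servo_tool(
  rows=[
    [[-2, 0, 0], 0, -1],
    [[-4, 0, 0], 0, -1],
    [[-6, 0, 0], 0, -1],
    [[-6, 0, 0], 0, -1],
  ],
)

```text
t: 7.2
tcp_pos: [0.4711, -0.2079, 0.2959]
tool_rot: [0.772, 0.636, 0.001, 0.004]
force: [0.0, 0.5, 0.2]
finger_gap: 0.001
```

Run:
```python
from h import *
go([.4666,-.2292,.2907],79.2)
s=snap("scene");save("s3",s);cv2.imwrite("pics/s3c.png",cv2.resize(s["image"][240:390,320:450],None,fx=4,fy=4))
```

```text
tcp [ 0.4711 -0.2079  0.2959] yaw 79.02 shift tool mm [-21.8  -0.4   5.3] turn -0.18 F [0.  0.5 0.2] gap 0.001 t 7.2
```

View pics/s3c.png

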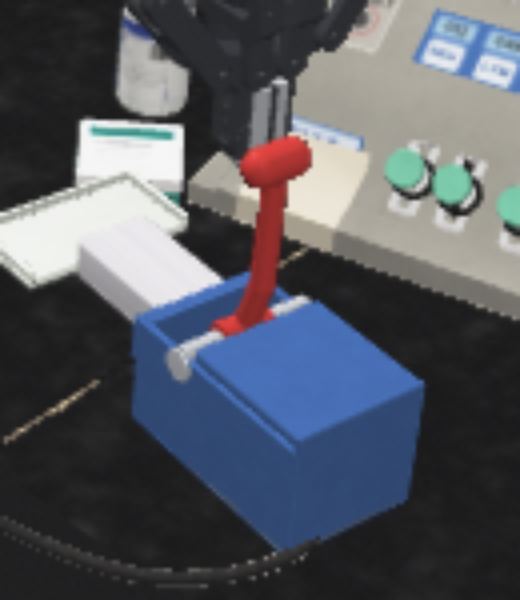

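Request:
servo_tool(
  rows=[
    [[15, 0, 0], 0, -1],
    [[41, 0, 0], 0, 0.4],
    [[41, 0, 0], 0, 0.4],
    [[41, 0, 0], 0, 0.4],
    [[41, 0, 0], 0, 0.4],
  ],
)

```text
t: 7.75
tcp_pos: [0.4792, -0.1677, 0.2957]
tool_rot: [0.771, 0.636, 0.001, 0.005]
force: [0.4, 0.3, 0.5]
finger_gap: 0.68
```

Run:
```python
from h import *
s=snap("wrist");save("w5",s);W=pts(s);H=cv2.cvtColor(s["image"],cv2.COLOR_BGR2HSV)
c=snap("scene");save("s4",c);Wc=pts(c);Hc=cv2.cvtColor(c["image"],cv2.COLOR_BGR2HSV)
def rep(n,W,m,lo,hi,X=(.40,.55),Y=(-.30,-.08)):
    p=W[m&(W[...,2]>lo)&(W[...,2]<hi)&(W[...,0]>X[0])&(W[...,0]<X[1])&(W[...,1]>Y[0])&(W[...,1]<Y[1])]
    if len(p)<5:print(n,len(p));return
    r=cv2.minAreaRect((p[:,:2]*1000).astype(np.float32));print(n,len(p),np.round(np.percentile(p,[2,50,98],0),4).tolist(),np.round(r[0],1),np.round(r[1],1),round(r[2],1))
red=lambda H:cv2.inRange(H,(0,150,60),(8,255,255))>0
wh=lambda H:cv2.inRange(H,(0,0,110),(180,90,255))>0
bl=lambda H:cv2.inRange(H,(100,120,40),(130,255,255))>0
rep("w stage",W,wh(H),.034,.0425,Y=(-.145,-.08));rep("w tongue",W,wh(H),.0455,.053,Y=(-.19,-.125));rep("w red",W,red(H),.06,.16)
rep("s blue",Wc,bl(Hc),.053,.062);rep("s red hi",Wc,red(Hc),.122,.16)
go([.4762,-.1674,.193],79.2)
```

```text
w stage 12300 [[0.4477, -0.1351, 0.0344], [0.4881, -0.11, 0.0359], [0.5284, -0.0867, 0.0409]] [ 487.8 -111.2] [43.9 84.3] 78.7
w tongue 6270 [[0.4597, -0.1867, 0.0465], [0.4787, -0.1573, 0.0485], [0.4976, -0.131, 0.0499]] [ 478.4 -159.3] [58.2 35.9] 78.7
w red 1638 [[0.4624, -0.2235, 0.0611], [0.4666, -0.2208, 0.0993], [0.4705, -0.2155, 0.1306]] [ 467.7 -219.4] [ 9.8 11.7] 78.8
s blue 1135 [[0.426, -0.2897, 0.054], [0.4561, -0.2594, 0.0569], [0.4893, -0.227, 0.0587]] [ 458.7 -257.4] [63.1 63.6] 78.6
s red hi 168 [[0.4503, -0.2366, 0.1239], [0.4593, -0.2311, 0.1356], [0.4731, -0.2216, 0.1399]] [ 462.7 -230.3] [13.8 27.3] 68.5
tcp [ 0.479  -0.1681  0.2957] yaw 79.0 shift tool mm [  0.6  -3.8 102.7] turn -0.2 F [-0.4 -0.2 -0.1] gap 0.7 t 7.85
```

Request:
servo_tool(
  rows=[
    [[0, 0, -45], 0, 0.9],
    [[20, 0, -90], 0, 0.9],
    [[65, -3, -105], -1, 0.9],
    [[110, -5, -105], -3, 0.9],
    [[155, -7, -105], -5, 0.9],
    [[200, -9, -105], -7, 0.9],
    [[245, -11, -105], -7, 0.9],
    [[271, -12, -105], -7, 0.9],
  ],
)

```text
t: 8.65
tcp_pos: [0.5182, 0.1031, 0.3996]
tool_rot: [0.731, 0.682, 0.001, 0.005]
force: [-0.6, -0.2, -0.2]
finger_gap: 0.947
```

Request:
servo_tool(
  rows=[
    [[0, 0, 0], 0, 0.9],
    [[0, 0, 0], 0, 0.9],
    [[0, 0, 0], 0, 0.9],
  ],
)

```text
t: 8.95
tcp_pos: [0.5182, 0.102, 0.3995]
tool_rot: [0.731, 0.682, 0.001, 0.005]
force: [0.6, -1.3, -0.3]
finger_gap: 0.947
```

Run:
```python
from h import *
from scipy.optimize import least_squares
s=snap("wrist");save("w6",s);W=pts(s);H=cv2.cvtColor(s["image"],cv2.COLOR_BGR2HSV)
n=lambda lo,hi,r=.2:(W[...,2]>lo)&(W[...,2]<hi)&(np.hypot(W[...,0]-.519,W[...,1]-.1)<r)
q=W[n(.12,.15,.03)];print(len(q),np.percentile(q,[2,50,98],0).round(4).tolist())
for ff in(.02,):
    r=least_squares(lambda c:np.linalg.norm(q-c,axis=1)-ff,np.r_[.519,.099,.12],loss="soft_l1",f_scale=.001);print("ball",r.x.round(4))
def rep(t,p):
    r=cv2.minAreaRect((p[:,:2]*1000).astype(np.float32));print(t,len(p),np.median(p,0).round(4),np.round(r[0],1),np.round(r[1],1),round(r[2],1))
wh=cv2.inRange(H,(0,0,110),(180,90,255))>0
rep("plate",W[n(.076,.084)&wh]);
sd=n(.10,.14)&(W[...,1]>.19);rep("saddle",W[sd]);z=W[sd][:,2];print(np.histogram(z,10))
rep("cheeks",W[sd&(W[...,2]>.122)])
go([.4764,-.1681,.40],78.7)
```

```text
3015 [[0.5021, 0.0869, 0.1218], [0.5195, 0.1058, 0.1348], [0.5367, 0.1201, 0.1404]]
ball [0.5193 0.1012 0.1202]
plate 14851 [0.5235 0.1607 0.0803] [521.9 140.5] [156.7  60.2] 86.1
saddle 3077 [0.5272 0.218  0.117 ] [527.4 218.8] [12.4 58.6] 86.0
(array([  81,   86,   84,   81, 1763,   95,   81,  192,  253,  361]), array([0.10011796, 0.10369713, 0.1072763 , 0.11085547, 0.11443463,
       0.1180138 , 0.12159297, 0.12517214, 0.1287513 , 0.13233047,
       0.13590964]))
cheeks 886 [0.5479 0.2185 0.1314] [527.4 218.8] [12.  58.6] 86.2
tcp [0.5182 0.1018 0.3995] yaw 85.96 shift tool mm [-272.2  -22.7    0.7] turn 7.26 F [ 0.3 -0.7 -0.1] gap 0.953 t 9.0
```

View pics/w6.png

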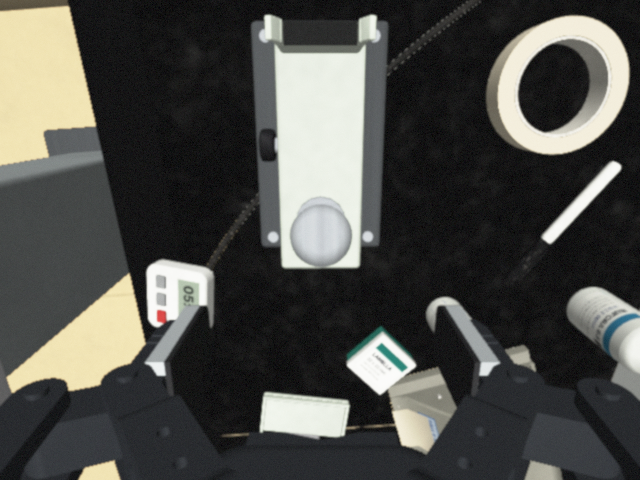

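The ball at (321,233) and the saddle at (320,35) are clearly seen. From the wrist camera the ball is at (0.5193, 0.1012, 0.120) and the stand's yaw is 86.05°. I'm going back to grasp the tongue.

Request:
servo_tool(
  rows=[
    [[-45, -4, 0], 1, 0.6],
    [[-90, -8, 0], 2, 0.6],
    [[-135, -11, 0], 4, 0.6],
    [[-180, -15, 0], 5.5, 0.6],
    [[-225, -19, 0], 7.3, 0.6],
    [[-270, -22.7, 0], 7.3, 0.6],
    [[-274, -22.7, 40], 7.3, 0.6],
    [[-274, -22.7, 80], 7.3, 0.6],
  ],
)

```text
t: 9.8
tcp_pos: [0.4766, -0.1743, 0.3212]
tool_rot: [0.775, 0.631, 0.002, 0.008]
force: [0.2, 0.6, -0.7]
finger_gap: 0.799
```

Run:
```python
from h import *
go([.476,-.170,.190],78.7)
```

```text
tcp [ 0.4766 -0.1743  0.3212] yaw 78.31 shift tool mm [  4.9  -3.4 131.1] turn -0.39 F [ 0.2  0.6 -0.7] gap 0.799 t 9.8
```

Request:
servo_tool(
  rows=[
    [[5, -1, 40], -0.4, 0.5],
    [[5, -2, 80], -0.4, 0.5],
    [[5, -3, 110], -0.4, 0.5],
    [[5, -3.4, 125], -0.4, 0.5],
    [[5, -3.4, 131], -0.4, 0.5],
    [[5, -3.4, 131], -0.4, 0.5],
    [[5, -3.4, 131], -0.4, 0.5],
  ],
)

```text
t: 10.5
tcp_pos: [0.4762, -0.1706, 0.1908]
tool_rot: [0.774, 0.634, 0.002, 0.008]
force: [0.0, -0.9, 0.8]
finger_gap: 0.745
```

Run:
```python
from h import *
go([.476,-.170,.190],78.7);s,M=tool();print(M.round(4))
```

```text
tcp [ 0.4762 -0.1706  0.1908] yaw 78.65 shift tool mm [ 0.6 -0.3  0.8] turn -0.05 F [ 0.  -0.9  0.8] gap 0.745 t 10.5
[[ 0.1968  0.9803  0.0142]
 [ 0.9804 -0.1967 -0.0099]
 [-0.0069  0.0159 -0.9998]]
```

Request:
servo_tool(
  rows=[
    [[0, 0, 0], 0, 0],
    [[0, 0, 0], 0, -0.5],
    [[0, 0, 0], 0, -0.5],
    [[0, 0, 0], 0, -0.5],
    [[0, 0, 0], 0, -0.5],
    [[0, 0, 0], 0, -0.5],
  ],
  force=110,
)

```text
t: 11.1
tcp_pos: [0.4758, -0.1705, 0.1923]
tool_rot: [0.774, 0.634, 0.002, 0.008]
force: [-2.2, -0.2, 7.9]
finger_gap: 0.407
```

Request:
servo_tool(
  rows=[
    [[0, 0, -3], 0, -0.5],
    [[0, 0, -6], 0, -0.5],
    [[0, 0, -10], 0, -0.5],
    [[0, 0, -15], 0, -0.5],
    [[0, 0, -20], 0, -0.5],
    [[0, 0, -20], 0, -0.5],
  ],
)

```text
t: 11.7
tcp_pos: [0.4758, -0.1704, 0.2129]
tool_rot: [0.774, 0.634, 0.003, 0.009]
force: [-0.1, -0.2, -7.6]
finger_gap: 0.402
```

```bash
cat >> h.py <<'E'
def plane(W,m):
    p=W[m];c=np.median(p,0);u=np.linalg.svd(p-p.mean(0),full_matrices=0)[2][2];u*=np.sign(u[2]);return c,u,len(p)
E
python3 - <<'E'
from h import *
go([.476,-.170,.190],78.7);s,M=tool();print(M.round(4),s["ft_torque"])
c=snap("scene");save("s5",c);W=pts(c);H=cv2.cvtColor(c["image"],cv2.COLOR_BGR2HSV)
m=(cv2.inRange(H,(100,120,40),(130,255,255))>0)&(W[...,2]>.066)&(W[...,2]<.09)&(abs(W[...,0]-.46)<.05)&(abs(W[...,1]+.26)<.06)
p=W[m];z=np.median(p[:,2]);print(np.percentile(p[:,2],[2,25,50,75,98]))
c,u,n=plane(W,m&(abs(W[...,2]-z)<.006));print(c,u,n)
ux=np.array([.196,.981,0]);print("slope along coupler x",u@ux,"y",u@np.array([-.981,.196,0]))
E
```

```text
tcp [ 0.4758 -0.1704  0.2129] yaw 78.63 shift tool mm [ 0.6 -0.2 22.9] turn -0.07 F [-0.1 -0.2 -7.6] gap 0.402 t 11.7
[[ 0.1971  0.9803  0.0154]
 [ 0.9804 -0.1969 -0.0108]
 [-0.0076  0.0172 -0.9998]] [ 0.29308614 -0.09574774 -0.00648444]
[0.06679344 0.07527125 0.0765563  0.07725321 0.0784518 ]
[ 0.45580587 -0.26056037  0.07674304] [-0.01604984 -0.01912866  0.9996882 ] 1196
slope along coupler x -0.021910983901890498 y 0.011995672396036777
```

Request:
servo_tool(
  rows=[
    [[0, 0, -15], 0, -0.5],
    [[0, 0, -35], 0, -0.5],
    [[0, 0, -60], 0, -0.5],
    [[0, 0, -85], 0, -0.5],
    [[0, 0, -110], 0, -0.5],
    [[0, 0, -132], 0, -0.5],
    [[0, 0, -143], 0, -0.5],
    [[0, 0, -143], 0, -0.5],
  ],
)

```text
t: 12.55
tcp_pos: [0.4736, -0.1688, 0.3567]
tool_rot: [0.774, 0.634, 0.003, 0.01]
force: [0.5, -0.0, -8.0]
finger_gap: 0.408
```

Request:
servo_tool(
  rows=[
    [[0, 0, 0], 0, -0.5],
    [[0, 0, 0], 0, -0.5],
  ],
)

```text
t: 12.75
tcp_pos: [0.4731, -0.1685, 0.3554]
tool_rot: [0.774, 0.634, 0.002, 0.009]
force: [-0.2, 1.1, -7.7]
finger_gap: 0.399
```

Run:
```python
from h import *
go([.5252,.1866,.355],86.0)
```

```text
tcp [ 0.4731 -0.1685  0.3554] yaw 78.63 shift tool mm [358.4 -18.9  -2.5] turn -7.37 F [-0.2  1.1 -7.7] gap 0.399 t 12.75
```

Request:
servo_tool(
  rows=[
    [[10, 0, 0], 0, -0.5],
    [[30, -1, 0], -0.5, -0.5],
    [[55, -3, 0], -1, -0.5],
    [[85, -4, 0], -2, -0.5],
    [[115, -6, 0], -3, -0.5],
    [[145, -7, 0], -4, -0.5],
    [[175, -9, -1], -5, -0.5],
    [[200, -10, -1], -6, -0.5],
  ],
)

```text
t: 13.55
tcp_pos: [0.5023, 0.0318, 0.3539]
tool_rot: [0.739, 0.674, 0.002, 0.008]
force: [0.1, -0.6, -7.9]
finger_gap: 0.401
```

Run:
```python
from h import *
go([.5252,.1866,.355],86.0)
```

```text
tcp [0.5023 0.0318 0.3539] yaw 84.7 shift tool mm [156.3   8.5  -2.2] turn -1.3 F [ 0.1 -0.6 -7.9] gap 0.401 t 13.55
```

Request:
servo_tool(
  rows=[
    [[28, 2, -1], -0.3, -0.5],
    [[56, 3, -2], -0.6, -0.5],
    [[84, 5, -2], -1, -0.5],
    [[110, 6, -2], -1.3, -0.5],
    [[135, 8, -2], -1.3, -0.5],
    [[150, 8.5, -2], -1.3, -0.5],
    [[156.3, 8.5, -2], -1.3, -0.5],
    [[156.3, 8.5, -2], -1.3, -0.5],
  ],
)

```text
t: 14.35
tcp_pos: [0.5249, 0.1872, 0.3542]
tool_rot: [0.731, 0.683, 0.001, 0.008]
force: [0.4, 0.7, -7.5]
finger_gap: 0.404
```

Request:
servo_tool(
  rows=[
    [[0, 0, 0], 0, -0.5],
    [[0, 0, 0], 0, -0.5],
    [[0, 0, 0], 0, -0.5],
  ],
)

```text
t: 14.65
tcp_pos: [0.5249, 0.1863, 0.3542]
tool_rot: [0.731, 0.682, 0.001, 0.008]
force: [0.5, 0.3, -7.7]
finger_gap: 0.4
```

Run:
```python
from h import *
go([.5252,.1866,.2803],86.0);print(tool()[1].round(4)[2])
a=snap("scene");save("s6",a);w=snap("wrist");save("w7",w)
im=np.hstack([cv2.resize(a["image"][80:300,150:400],(450,396)),cv2.resize(w["image"],(350,262))[:262].copy() if 0 else cv2.copyMakeBorder(cv2.resize(w["image"],(350,262)),0,134,0,0,cv2.BORDER_CONSTANT)])
cv2.imwrite("pics/c7.png",im)
W=pts(a);H=cv2.cvtColor(a["image"],cv2.COLOR_BGR2HSV)
m=(cv2.inRange(H,(100,120,40),(130,255,255))>0)&(W[...,2]>.19)&(W[...,2]<.24)&(np.hypot(W[...,0]-.519,W[...,1]-.1)<.06)
p=W[m];z=np.percentile(p[:,2],80);m&=abs(W[...,2]-z)<.006;p=W[m]
r=cv2.minAreaRect((p[:,:2]*1000).astype(np.float32));c,u,n=plane(W,m);print(c,u,n,r)
```

```text
tcp [0.5249 0.1863 0.3542] yaw 86.01 shift tool mm [ 1.  -0.6 73.9] turn 0.01 F [ 0.5  0.3 -7.7] gap 0.4 t 14.65
[-0.0091  0.0123 -0.9999]
[0.5146957  0.09082866 0.21814133] [-0.00857603 -0.03231929  0.9994408 ] 482 ((518.0760498046875, 97.32150268554688), (62.964847564697266, 61.70417022705078), 85.25243377685547)
```

View pics/c7.png

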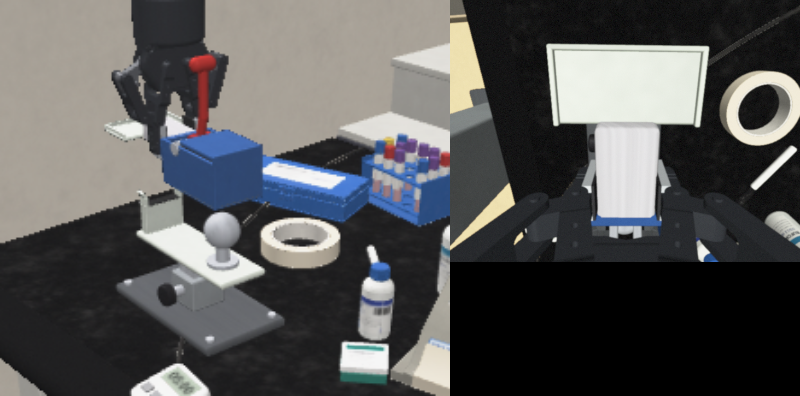

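The coupler hangs level above the stand, with the ball at (222,230) in the left crop directly below the housing. I'm lowering in stages.

Request:
servo_tool(
  rows=[
    [[1, 0, 8], 0, -0.5],
    [[1.2, 0, 18], 0, -0.5],
    [[1.2, 0, 26], 0, -0.5],
    [[1.2, 0, 32], 0, -0.5],
    [[1.2, 0, 36], 0, -0.5],
    [[1.2, 0, 40], 0, -0.5],
    [[1.2, 0, 40], 0, -0.5],
  ],
)

```text
t: 15.45
tcp_pos: [0.5254, 0.1874, 0.3137]
tool_rot: [0.731, 0.682, 0.001, 0.007]
force: [0.7, 0.1, -7.8]
finger_gap: 0.401
```

Request:
servo_tool(
  rows=[
    [[0, 0, 3], 0, -0.5],
    [[0, 0, 6], 0, -0.5],
    [[0, 0, 9], 0, -0.5],
    [[0, 0, 12], 0, -0.5],
    [[0, 0, 15], 0, -0.5],
    [[0, 0, 15], 0, -0.5],
  ],
)

```text
t: 16.05
tcp_pos: [0.5255, 0.1872, 0.2982]
tool_rot: [0.731, 0.682, 0.0, 0.007]
force: [-0.1, -0.6, -8.2]
finger_gap: 0.402
```

Run:
```python
from h import *
go([.5252,.1866,.2803],86.0);s,M=tool();print(M.round(4)[2],s["ft_torque"])
```

```text
tcp [0.5255 0.1872 0.2982] yaw 86.02 shift tool mm [-0.4 -0.4 17.9] turn 0.02 F [-0.1 -0.6 -8.2] gap 0.402 t 16.05
[-0.0094  0.0106 -0.9999] [0.32697303 0.00641896 0.03231338]
```

Request:
servo_tool(
  rows=[
    [[0, 0, 2.5], 0, -0.5],
    [[0, 0, 5], 0, -0.5],
    [[0, 0, 7.5], 0, -0.5],
    [[0, 0, 10], 0, -0.5],
    [[0, 0, 12], 0, -0.5],
    [[0, 0, 13], 0, -0.5],
  ],
)

```text
t: 16.65
tcp_pos: [0.5255, 0.187, 0.2849]
tool_rot: [0.731, 0.682, 0.0, 0.007]
force: [1.3, -0.3, -7.9]
finger_gap: 0.408
```

Request:
servo_tool(
  rows=[
    [[0, 0, 0.7], 0, -0.5],
    [[0, 0, 1.4], 0, -0.5],
    [[0, 0, 2], 0, -0.5],
  ],
)

```text
t: 16.95
tcp_pos: [0.5256, 0.187, 0.2829]
tool_rot: [0.731, 0.682, 0.0, 0.007]
force: [0.4, 0.1, -7.2]
finger_gap: 0.402
```

Request:
servo_tool(
  rows=[
    [[0, 0, 0.5], 0, -0.5],
    [[0, 0, 1], 0, -0.5],
  ],
)

```text
t: 17.15
tcp_pos: [0.5256, 0.187, 0.2819]
tool_rot: [0.731, 0.682, 0.0, 0.007]
force: [-0.7, -0.1, -7.1]
finger_gap: 0.4
```

Request:
servo_tool(
  rows=[
    [[0, 0, 0.5], 0, -0.5],
    [[0, 0, 1], 0, -0.5],
  ],
)

```text
t: 17.35
tcp_pos: [0.5257, 0.187, 0.281]
tool_rot: [0.731, 0.682, 0.0, 0.007]
force: [0.7, 0.0, -7.8]
finger_gap: 0.396
```

Request:
servo_tool(
  rows=[
    [[0, 0, 0.5], 0, -0.5],
    [[0, 0, 1], 0, -0.5],
  ],
)

```text
t: 17.55
tcp_pos: [0.5257, 0.187, 0.2801]
tool_rot: [0.731, 0.682, 0.0, 0.007]
force: [-1.4, 0.1, -3.7]
finger_gap: 0.405
```

Request:
servo_tool(
  rows=[
    [[0, 0, 0.5], 0, -0.5],
    [[0, 0, 1], 0, -0.5],
  ],
)

```text
t: 17.75
tcp_pos: [0.5257, 0.187, 0.28]
tool_rot: [0.731, 0.682, 0.0, 0.007]
force: [-3.2, -0.4, 4.6]
finger_gap: 0.399
```

Request:
servo_tool(
  rows=[
    [[0, 0, 0.3], 0, -0.5],
    [[0, 0, 0.3], 0, -0.5],
    [[0, 0, 0.3], 0, -0.5],
  ],
)

```text
t: 18.05
tcp_pos: [0.5256, 0.187, 0.2801]
tool_rot: [0.731, 0.682, 0.0, 0.007]
force: [-2.4, -1.8, -0.3]
finger_gap: 0.4
```

Request:
servo_tool(
  rows=[
    [[0, 0, 0], 0, -0.5],
    [[0, 0, 0], 0, -0.5],
  ],
  force=40,
)

```text
t: 18.25
tcp_pos: [0.5256, 0.187, 0.2801]
tool_rot: [0.731, 0.682, 0.0, 0.007]
force: [-2.6, -0.4, -0.8]
finger_gap: 0.401
```

Request:
servo_tool(
  rows=[
    [[0, 0, 0], 0, -0.1],
    [[0, 0, 0], 0, 0.1],
    [[0, 0, 0], 0, 0.3],
    [[0, 0, 0], 0, 0.3],
    [[0, 0, 0], 0, 0.3],
  ],
  force=20,
)

```text
t: 18.75
tcp_pos: [0.5258, 0.187, 0.2802]
tool_rot: [0.731, 0.682, 0.001, 0.008]
force: [-0.6, 0.8, 1.2]
finger_gap: 0.651
```

Run:
```python
from h import *
go([.5252,.1866,.2803],86.0)
a=snap("scene");save("s7",a);w=snap("wrist");save("w8",w)
W=pts(a);H=cv2.cvtColor(a["image"],cv2.COLOR_BGR2HSV)
m=(cv2.inRange(H,(100,120,40),(130,255,255))>0)&(W[...,2]>.12)&(W[...,2]<.18)&(np.hypot(W[...,0]-.519,W[...,1]-.1)<.06)
p=W[m];z=np.percentile(p[:,2],85);m&=abs(W[...,2]-z)<.005;p=W[m]
r=cv2.minAreaRect((p[:,:2]*1000).astype(np.float32));c,u,n=plane(W,m);print(z,c,u,n,r)
W=pts(w);H=cv2.cvtColor(w["image"],cv2.COLOR_BGR2HSV)
wh=cv2.inRange(H,(0,0,110),(180,90,255))>0
for lo,hi,y0,y1 in((.121,.1305,.215,.28),(.133,.1385,.16,.225)):
    m=wh&(W[...,2]>lo)&(W[...,2]<hi)&(W[...,1]>y0)&(W[...,1]<y1)&(abs(W[...,0]-.525)<.06)
    c,u,n=plane(W,m);r=cv2.minAreaRect((W[m][:,:2]*1000).astype(np.float32));print(c,u,n,r)
```

```text
tcp [0.5258 0.187  0.2802] yaw 86.04 shift tool mm [-0.4 -0.6 -0.1] turn 0.04 F [-0.6  0.8  1.2] gap 0.651 t 18.75
0.1447362681834568 [0.51590842 0.09309306 0.1442298 ] [-0.01362671 -0.02248312  0.99965435] 492 ((519.4573364257812, 96.23594665527344), (63.9664306640625, 64.50528717041016), 84.34996032714844)
[0.53167795 0.24830744 0.12357795] [-0.00103399 -0.02068397  0.99978553] 41973 ((531.7979736328125, 240.8590087890625), (56.15730667114258, 84.67705535888672), 85.2574234008789)
[0.52833554 0.20058429 0.13616407] [2.83879633e-05 4.10772388e-03 9.99991563e-01] 18574 ((529.0755615234375, 194.09112548828125), (70.99361419677734, 61.816184997558594), 0.01612885296344757)
```

The tongue top is at 0.136 m and level, so the coupler is seated. I'm retreating up and going behind the knob.

Request:
servo_tool(
  rows=[
    [[0, 0, -20], 0, 0.3],
    [[0, 0, -60], 0, 0.3],
    [[0, 0, -100], 0, 0],
    [[0, 0, -140], 0, -1],
    [[-40, 0, -145], 0, -1],
    [[-80, 0, -145], 0, -1],
    [[-92, 0, -145], 0, -1],
    [[-92, 0, -145], 0, -1],
  ],
)

```text
t: 19.65
tcp_pos: [0.5177, 0.0954, 0.426]
tool_rot: [0.732, 0.681, 0.0, 0.007]
force: [-0.4, 0.3, -0.4]
finger_gap: -0.002
```

Request:
servo_tool(
  rows=[
    [[0, 0, 0], 0, -1],
    [[0, 0, 0], 0, -1],
    [[0, 0, 0], 0, -1],
  ],
)

```text
t: 19.95
tcp_pos: [0.5177, 0.0964, 0.4257]
tool_rot: [0.732, 0.682, 0.0, 0.007]
force: [-0.1, -0.1, -0.6]
finger_gap: -0.002
```

```bash
cat >> h.py <<'E'
def red_knob():
    for n in("scene","top"):
        a=snap(n);W=pts(a);H=cv2.cvtColor(a["image"],cv2.COLOR_BGR2HSV)
        p=W[(cv2.inRange(H,(0,150,60),(8,255,255))>0)&(np.hypot(W[...,0]-.525,W[...,1]-.15)<.11)&(W[...,2]>.12)]
        if len(p)<5: print(n,len(p));continue
        q=(p-[.5193,.1012,.088]);L=np.c_[q[:,:2]@[.0689,.9976],q[:,:2]@[-.9976,.0689],q[:,2]]*1000
        print(n,len(p),"coupler mm top5%:",np.median(L[L[:,2]>np.percentile(L[:,2],85)],0).round(1),"far end",np.median(L[L[:,0]>np.percentile(L[:,0],85)],0).round(1))
    s,M=tool();d=s["tcp_pos"]-[.5193,.1012,.088];print("TCP coupler",np.round([d[:2]@[.0689,.9976]*1e3,d[:2]@[-.9976,.0689]*1e3,d[2]*1e3],1),"tip z",round(d[2]*1e3-173.4,1),"F",s["force"].round(1),"t",s["t"],M[2].round(3))
    return a
E
python3 - <<'E'
from h import *
red_knob()
E
```

```text
scene 266 coupler mm top5%: [ 23.2   1.5 137.4] far end [30.4  3.  70.7]
top 28 coupler mm top5%: [ 29.4  12.9 141.2] far end [40.9  3.5 54.5]
TCP coupler [ -5.1   1.3 337.8] tip z 164.4 F [ 0.8  0.6 -0.2] t 20.05 [-0.009  0.011 -1.   ]
```

Request:
servo_tool(
  rows=[
    [[0, 0, 20], 0, -1],
    [[0, 0, 40], 0, -1],
    [[8, 0, 40], 0, -1],
    [[14, 0, 40], 0, -1],
    [[19, 0, 40], 0, -1],
    [[24, 0, 40], 0, -1],
    [[31, 0, 40], 0, -1],
    [[38, 0, 41], 0, -1],
  ],
)

```text
t: 20.85
tcp_pos: [0.5211, 0.1342, 0.3853]
tool_rot: [0.732, 0.682, 0.001, 0.008]
force: [-0.4, -0.8, 0.7]
finger_gap: 0.003
```

Run:
```python
from h import *
red_knob()
```

```text
scene 203 coupler mm top5%: [ 46.9  10.4 132.6] far end [ 47.5  10.1 130.7]
top 0
TCP coupler [ 33.6   0.7 296.6] tip z 123.2 F [ 0.7 -0.4  0.1] t 20.95 [-0.008  0.012 -1.   ]
```

Request:
servo_tool(
  rows=[
    [[7, 0, 1], 0, -1],
    [[14, 0, 3], 0, -1],
    [[20.5, 0, 6], 0, -1],
    [[27, 0, 9.3], 0, -1],
    [[33, 0, 13], 0, -1],
    [[39, 0, 17.6], 0, -1],
    [[44, 0, 22.5], 0, -1],
  ],
)

```text
t: 21.65
tcp_pos: [0.5243, 0.1791, 0.3615]
tool_rot: [0.731, 0.682, 0.001, 0.007]
force: [0.3, 0.3, 2.1]
finger_gap: 0.001
```

Run:
```python
from h import *
red_knob()
```

```text
scene 183 coupler mm top5%: [ 95.4   9.2 106.9] far end [ 96.5   9.5 105.7]
top 46 coupler mm top5%: [56.5 -0.3 81.8] far end [56.5 -1.2 81.8]
TCP coupler [ 78.    0.8 272.8] tip z 99.4 F [ 0.9  0.6 -0.2] t 21.75 [-0.008  0.01  -1.   ]
```

Request:
servo_tool(
  rows=[
    [[-3, 0, -20], 0, -1],
    [[0, 0, -32], 0, -1],
    [[25, 0, -32], 0, -1],
    [[25, 0, -25], 0, -1],
    [[25, 0, -18], 0, -1],
    [[25, 0, -12], 0, -1],
    [[28, 0, -6], 0, -1],
    [[31, 0, 0], 0, -1],
  ],
)

```text
t: 22.55
tcp_pos: [0.5262, 0.2101, 0.3603]
tool_rot: [0.732, 0.682, 0.001, 0.006]
force: [-0.6, 3.6, 2.9]
finger_gap: -0.003
```

Request:
servo_tool(
  rows=[
    [[1.5, 0, 3], 0, -1],
    [[3, 0, 6], 0, -1],
    [[3.5, 0, 8], 0, -1],
    [[4, 0, 10], 0, -1],
  ],
)

```text
t: 22.95
tcp_pos: [0.5266, 0.2139, 0.3501]
tool_rot: [0.732, 0.682, 0.001, 0.006]
force: [0.2, 1.9, 2.7]
finger_gap: 0.001
```

Run:
```python
from h import *
red_knob()
```

```text
scene 206 coupler mm top5%: [107.5   4.7  84.4] far end [109.9   7.3  82.7]
top 121 coupler mm top5%: [94.1 -1.9 82. ] far end [94.8 -1.5 80.8]
TCP coupler [112.8   0.6 261.9] tip z 88.5 F [-0.1 -0.2  0.4] t 23.05 [-0.008  0.01  -1.   ]
```

Nearly down (tip at 88.5, about 86 expected). I'm pressing gently to the stop.

Request:
servo_tool(
  rows=[
    [[0, 0, 1], 0, -1],
    [[1, 0, 2], 0, -1],
    [[1, 0, 3], 0, -1],
  ],
)

```text
t: 23.35
tcp_pos: [0.5266, 0.2146, 0.3468]
tool_rot: [0.731, 0.682, 0.0, 0.006]
force: [-0.2, 0.1, 4.5]
finger_gap: -0.0
```

Request:
servo_tool(
  rows=[
    [[0, 0, 1], 0, -1],
    [[0, 0, 2], 0, -1],
  ],
)

```text
t: 23.55
tcp_pos: [0.5267, 0.2147, 0.3463]
tool_rot: [0.731, 0.682, 0.001, 0.007]
force: [-2.9, -0.2, 14.7]
finger_gap: -0.0
```

Request:
servo_tool(
  rows=[
    [[0, 0, 1], 0, -1],
    [[0, 0, 2], 0, -1],
  ],
)

```text
t: 23.75
tcp_pos: [0.5267, 0.2147, 0.3462]
tool_rot: [0.731, 0.682, 0.001, 0.007]
force: [-4.8, -0.1, 16.0]
finger_gap: -0.002
```

A firm stop at the expected height. I'm retreating and checking.

Request:
servo_tool(
  rows=[
    [[0, 0, -15], 0, -1],
    [[0, 0, -50], 0, -1],
    [[0, 0, -90], 0, -1],
    [[-40, 0, -100], 0, -1],
    [[-80, 0, -100], 0, -1],
    [[-100, 0, -100], 0, -1],
    [[-100, 0, -100], 0, -1],
    [[-100, 0, -100], 0, -1],
  ],
)

```text
t: 24.55
tcp_pos: [0.5185, 0.1156, 0.4467]
tool_rot: [0.732, 0.681, 0.001, 0.007]
force: [1.0, 0.7, -0.3]
finger_gap: -0.002
```

Run:
```python
from h import *
red_knob()
a=snap("scene");save("s8",a);w=snap("wrist");save("w9",w)
W=pts(w);H=cv2.cvtColor(w["image"],cv2.COLOR_BGR2HSV)
def loc(p):q=p-[.5193,.1012,.088];return np.c_[q[:,:2]@[.0689,.9976],q[:,:2]@[-.9976,.0689],q[:,2]]*1000
red=(cv2.inRange(H,(0,150,60),(8,255,255))>0)&(W[...,2]>.13)&(W[...,1]>.19)
L=loc(W[red]);L=L[L[:,0]>104];r=cv2.minAreaRect(L[:,:2].astype(np.float32));print("knob",len(L),r,np.percentile(L[:,2],[50,98]))
wh=cv2.inRange(H,(0,0,110),(180,90,255))>0
m=wh&(W[...,2]>.1185)&(W[...,2]<.132)&(W[...,1]>.215)&(W[...,1]<.28)&(abs(W[...,0]-.53)<.06)
print("stage",cv2.minAreaRect(loc(W[m])[:,:2].astype(np.float32)))
b=(cv2.inRange(H,(100,120,40),(130,255,255))>0)&(W[...,2]>.141)&(W[...,2]<.153)&(W[...,1]<.14)
if b.sum()>50:c,u,n=plane(W,b);print("blue",c,u,n,cv2.minAreaRect(loc(W[b])[:,:2].astype(np.float32)))
im=np.hstack([cv2.resize(a["image"][100:300,170:370],(400,400)),cv2.copyMakeBorder(cv2.resize(w["image"],(400,300)),0,100,0,0,cv2.BORDER_CONSTANT)])
cv2.imwrite("pics/c9.png",im)
```

```text
scene 218 coupler mm top5%: [111.4  -0.3  82.9] far end [112.4   5.1  82.6]
top 130 coupler mm top5%: [112.8  -1.8  87.5] far end [117.6  -0.8  84.9]
TCP coupler [ 15.2   1.8 358.7] tip z 185.3 F [ 0.3  0.  -0.1] t 24.65 [-0.008  0.011 -1.   ]
knob 1361 ((113.45162200927734, -2.5627365112304688), (27.54650115966797, 19.05335235595703), 88.78136444091797) [84.61889713 87.11460689]
stage ((135.19012451171875, -2.6884918212890625), (45.303226470947266, 84.48465728759766), 0.1736508309841156)
blue [0.51991695 0.10336152 0.14588371] [ 2.38190026e-04 -1.53762313e-03  9.99998789e-01] 7325 ((0.6393585205078125, -0.5525875091552734), (62.135684967041016, 62.023067474365234), 88.99669647216797)
```

View pics/c9.png

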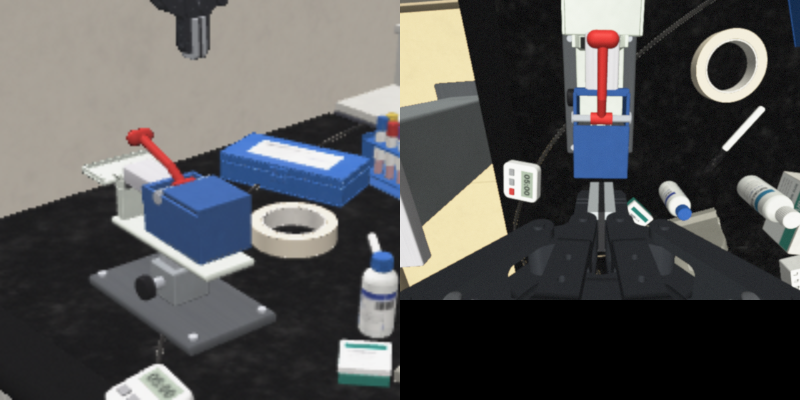

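The picture shows the coupler seated on the ball, the handle down over the tongue, the fingers clear, and the bystanders in place.

```bash
python3 -c "
from h import *
print(sign_off())"
```

```text
the job is handed in; nothing more can be done
None
```

The coupler is on the ball mount with its handle swung down and the gripper clear. I handed the job in at about 25 s; no verdict was reported.

**What I did:** I swung the handle up and lifted the coupler by the tongue with a 110 N grip. I lowered it until it touched at the predicted height, with about 12 N of contact, then released it. Last, I swung the handle down with shut fingers to a firm stop at about 16 N.

**Last checks (wrist camera):**
- **Position:** the housing is centred within about 0.7 mm of the ball's axis.
- **Level and direction:** the top is level to about 0.002 rad, and the tongue lies along the stand to within about 1° (0.02 rad).
- **Seating:** the tongue top stood at 0.136 m, as expected, when I let go of it.
- **Handle:** the knob's top is about 87 mm above the coupler's underside, against 86 mm expected when locked. That is within about 0.02 rad of fully down.
- **Bystanders:** the bottle, timer and small box looked unmoved; I did not measure them again.

**What went wrong or disagreed:**
- The knob slipped out of the fingers near the top of the upswing, so I finished that by pushing with shut fingers.
- The scene and top cameras differed from the wrist camera by 2–4 mm; I relied on the wrist camera.
- The tool drifted to a tilt of about 0.015 rad, well inside the 0.06 rad limit.

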